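# Clear the jeweller's bench stack

## Robot

A 6-joint arm with a two-finger parallel gripper is mounted at the origin on the work surface. World frame = base frame: x ahead of the robot, y to its left, z up, the work surface at z = 0. Lengths are in m, angles in degrees, forces in N, time in s.
With the tool pointing down it reaches from about 0.35 to 0.975 m from the base axis. Payload 17.4 kg.
Tool frame: the origin (TCP) lies between the finger pads; the fingertips stand 22 mm ahead of it and the grasp point (between the pads) lies 3 mm ahead of it; x points along the fingers, z is the direction in which the jaws open and shut, and the axes are right-handed (so a half turn about x gives the same grasp; the last joint's range is limited). The gripper opens to 85 mm and grips with 20 to 120 N. Pads are 22 mm wide; open, the fingers measure 114 mm over their backs; the gripper's body (76 mm by 85 mm) begins 54 mm behind the grasp point. The pads swing forward as they close: fully open they stand 13 mm farther back than shut.
Start: joints at [-79.515, 6.646, 82.598, -0, 90.757, -2.166], TCP at [0.148, -0.659, 0.253] pointing down, gripper open.
Joint ranges: [-162.19, 162.19], [-47.58, 125.68], [4.15, 143.07], [-65.23, 245.23], [0.69, 171.88], [-170.13, 170.13]. Speed limits (degrees/s): [108.29, 108.29, 127.2, 180, 180, 180].

## Interface

Orientations are given as [roll, pitch, yaw] about the fixed x, y, z axes, in that order (R = Rz(yaw) Ry(pitch) Rx(roll)).
In Python, from plant import * gives the robot as it stands.
- The arm moves only by the shell command python3 -m jog 'ROWS' [FORCE]. ROWS is JSON, a list of rows, each a list of 7 numbers: the opening, from 0 (shut) to 1 (fully open), then the shift along the tool's x, y, z in m, then the turn, a rotation vector about the tool's x, y, z in rad. A call has 1 to 10 rows; each row is the pose to reach, as a shift and turn from the pose measured when the call began, along the tool's axes at that moment; what a row does not reach only later rows make up. A row lasts 1/10 s, in which the tool goes at most 50 mm and 8.59 degrees, less where a joint would pass 70% of its speed; a pose out of reach is approached as far as the arm can. A call with a gripper value outside its range is refused whole. The fingers move at their own pace and stop on an object; FORCE is the grip in N (left out, the last holds). Time passes only in rows, so rows that repeat a pose let the fingers close. It gives the time, the measured TCP pose, the force and the opening at its end, in the units of the state.
- state(): the state, without advancing time (a new reading comes with each control period).
- capture(name): name is "scene" or "top"; returns a dict with "color" (420x560x3 uint8, red, green, blue), "depth" (420x560 float32, m along the optical axis (not along the pixel's ray), 0 where there is no reading), "fov_y" (degrees; the focal length in pixels is half the picture's height over the tangent of half this angle, whatever the lens; pixels are square), "cx", "cy" (the principal point, pixels), "dist" ([k1, k2, p1, p2, k3] as OpenCV has them; the pictures are not rectified), "rvec" (rotation vector, rad) and "tvec" (3), from world to camera coordinates, as OpenCV has them. Camera axes: x right, y down, z forward; pixel columns grow to the right and rows downward; lengths in m; the calibration is good to about 2 mm. A picture is of the moment at which its call begins.
- hand_in(): hands the job in, once; it reports no verdict.
The state is a dict: "time": time; "q": joint angles; "joint_vel": joint speeds; "joint_torque": joint torques, N m; "tcp_pos": TCP position; "tcp_rot": TCP orientation; "force": force on the tool from outside, world axes, zero at the start; "moment": the same for the moment, N m; "gripper_width": finger opening in m.
Only numpy, scipy, OpenCV 4.12 (cv2) and the standard library are available. Lean on these libraries where they do the work, as an engineer would, in place of code of your own. Each camera call takes 0.05 s, during which the arm holds its last target. There are 200 camera calls.

## Task

Tidy the stack on the jeweller's bench: first set the wooden punch and the small steel cube each on the grey felt mat cut to its shape, standing upright, then lay the black rubber block centred and square on the plain rectangular grey felt mat. Only then slide the bare steel plate forward from under the lip of its holder, lift it clear and lay it centred and lengthwise along the long raised rest. Set everything down gently without dropping it, and do not knock or shift the glass jar.

Things in the scene. Friction and masses are not known exactly. Their poses are not given: they have to be found in the camera images.
- punch: wooden doming punch standing upright: a round wooden cylinder 26 mm in diameter, straight-sided for 30 mm and then domed, 44 mm high in all; 30 g. Origin at the centre of its underside, z up. Starts on the rubber block next to the cube, centres about 33 mm apart along the block's length; which of the two is nearer the robot varies.
- cube: small steel doming cube, 26 mm each way, with a round dark hollow in its top; 120 g. Origin at the centre of its underside, z up, x and y square to its sides. At the start it stands on the rubber block next to the punch.
- block: black rubber bench block, 66 mm long (its x) by 44 mm wide (its y) by 22 mm high; 90 g. Origin at the centre of its underside, z up. At the start it lies on the steel plate, roughly lengthwise along it, on the half away from the lip, with the punch and cube on top.
- plate: flat steel bench plate, 150 mm long (x) by 50 wide (y) by 10 thick, 0.4 to 0.7 kg, balanced at its middle, small dark hole mark at its front end. Origin at the centre of its underside, z up. Starts at the holder's x = y = 0, lengthwise, underside 18 mm above the bench, its rear (+x) 32 mm under the lip with 4 mm free above it, the stack on it.
- holder: fixed wooden holder, open towards its -x (front); origin at its centre on the bench. A bed 150 x 36 mm (7 mm narrower than the plate on each side), 18 mm high, carries the plate. Over x = +43 to +88 mm a lip 76 mm wide bridges the plate (underside 32, top 40 mm above the bench) on cheeks and a back wall 3 mm clear of it. Plate must go 32 mm along holder -x before lifting.
- punch_mat: fixed round grey felt mat, 60 mm in diameter, 4 mm thick: the punch's place. Origin at the centre of its underside, on the bench.
- cube_mat: fixed square grey felt mat, 46 mm square, 4 mm thick: the cube's place (any turn about the vertical will do). Origin at the centre of its underside, on the bench.
- block_mat: fixed rectangular grey felt mat, 86 mm long (its x) by 64 mm wide, 4 mm thick: the rubber block's place. Origin at the centre of its underside, on the bench.
- rest: fixed long raised rest, a wooden bar with a grey felt top, 120 mm long (its x) by 32 mm wide by 14 mm high: the steel plate's place; the plate lies along it and stands out all round. Origin at the centre of its underside, on the bench.
- jar: bystander: small closed glass jar with a black cap, 44 mm in diameter and 60 mm high, standing loose at one side of the work. Origin at the centre of its underside. Leave it alone.
Not all that is in view belongs to the job. There is more than one size of the block; the one meant has the size given above.

How it is judged:
By the outcome, as a careful person would: the job done as asked, in the order asked, and still so for the second after the job is handed in, with the robot touching nothing.
It also fails if it takes over 128 s, if anything falls off the work surface, if the arm or the gripper's body presses on something with over 40 N, if the wrist force passes 120 N, or if a joint passes its speed limit or range.

## Working session

There is one attempt and no reset: what is moved stays moved. The work goes in short steps, Python scripts to look and compute and a shell command to move; the robot and the scene stay as the last step left them, time stands still between calls to the robot, and variables do not carry over. Pictures are saved under pics/ and viewed, about 12 in all and at most 16, crops included, and the job is handed in when it is done.

```bash
ls; mkdir -p pics
cat > h.py <<'E'
from plant import *
import numpy as np, cv2
from scipy.spatial.transform import Rotation as R
def cam(n):
    c=capture(n); H=c["color"].shape[0]; f=H/2/np.tan(np.radians(c["fov_y"])/2)
    c["K"]=np.array([[f,0,c["cx"]],[0,f,c["cy"]],[0,0,1]]); c["dist"]=np.array(c["dist"],float)
    c["Rm"]=cv2.Rodrigues(np.array(c["rvec"],float))[0]; c["t"]=np.array(c["tvec"],float).ravel(); return c
def cloud(c):
    h,w=c["depth"].shape; u,v=np.meshgrid(np.arange(w),np.arange(h))
    n=cv2.undistortPoints(np.stack([u,v],-1).reshape(-1,1,2).astype(np.float64),c["K"],c["dist"]).reshape(h,w,2)
    z=c["depth"][...,None]; P=np.concatenate([n*z,z],-1)
    W=(P-c["t"])@c["Rm"]; W[c["depth"]==0]=np.nan; return W
def onplane(c,uv,z):
    n=cv2.undistortPoints(np.array(uv,float).reshape(-1,1,2),c["K"],c["dist"]).reshape(-1,2)
    d=np.c_[n,np.ones(len(n))]@c["Rm"]; o=-c["Rm"].T@c["t"]
    return o+d*((z-o[2])/d[:,2])[:,None]
def proj(c,P): return cv2.projectPoints(np.array(P,float).reshape(-1,1,3),np.array(c["rvec"],float),c["t"],c["K"],c["dist"])[0].reshape(-1,2)
def save(n,im): cv2.imwrite("pics/"+n,im[...,::-1])
E
python3 - <<'E'
from h import *
s=state(); print(s)
for n in("scene","top"):
    c=cam(n); save(n+"0.png",c["color"]); np.savez(n+"0.npz",W=cloud(c)); print(n,c["fov_y"],-c["Rm"].T@c["t"])
E
```

```text
pics
{'time': 0.0, 'q': array([-7.95168188e+01,  6.67407719e+00,  8.26356440e+01,  2.97179090e-04,
        9.07554419e+01, -2.16625537e+00]), 'joint_vel': array([ 0.04470023, -0.00450181,  0.01687641, -0.06525626, -0.10195361,
       -0.05266684]), 'joint_torque': array([-2.56804618e-03, -7.31986356e+01, -6.32483339e+01, -2.56351750e-04,
        6.37549689e-03,  3.06994502e-05]), 'tcp_pos': array([ 0.1477731 , -0.6584621 ,  0.25256382]), 'tcp_rot': array([177.57246519,  89.9348363 , 100.22190551]), 'force': array([-0.83248723, -0.03367062, -0.40779685]), 'moment': array([ 0.05123306,  0.00330369, -0.02748468]), 'gripper_width': 0.08492312338225401}
scene 50.23424991430048 [1.03100228 0.18442877 0.92097816]
top 56.555752842023914 [3.16987662e-01 5.31215708e-04 1.09134802e+00]
```

View pics/scene0.png

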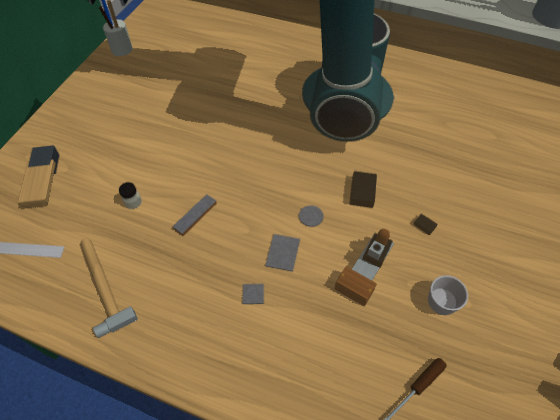

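View pics/top0.png

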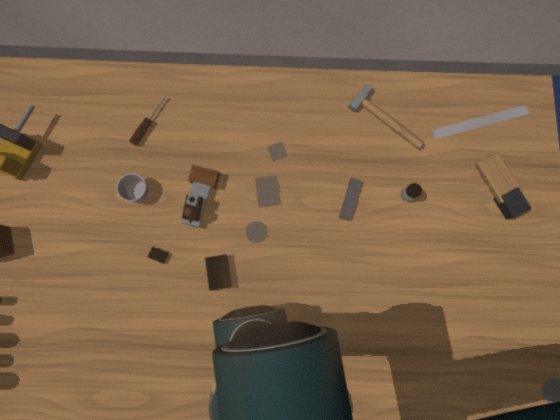

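Scene view: the stack is at (375,248), with the punch nearer the robot and the lip at (356,286). The mats are round (311,216), rectangular (283,252) and square (253,294). The rest is at (195,215) and the jar at (129,195).
There are three black blocks in the top view: (195,205) under the punch and cube, (219,272) larger, and (158,255) smaller. I'll confirm which is meant with a crop and by size.

```bash
cat > m.py <<'E'
from h import *
import sys
def rect(c,mask,z,uv0):
    n,l,st,ce=cv2.connectedComponentsWithStats(mask.astype(np.uint8)); k=l[uv0[1],uv0[0]]
    if k==0: return None
    cs,_=cv2.findContours((l==k).astype(np.uint8),cv2.RETR_EXTERNAL,cv2.CHAIN_APPROX_NONE)
    v,u=np.nonzero(l==k); P=onplane(c,np.c_[u,v],z)[:,:2]*1000
    (x,y),(w,h),a=cv2.minAreaRect(P.astype(np.float32)); 
    m=P.mean(0); e,V=np.linalg.eigh(np.cov(P.T)); return m.round(1),np.round([x,y,w,h,a],1),'pca len',np.sqrt(12*e).round(1),'yaw',round(np.degrees(np.arctan2(V[1,1],V[0,1]))%180,1)
E
python3 - <<'E'
from m import *
pts={"scene":dict(rnd=(311,216),sq=(253,294),blk=(283,252),rest=(195,213),dec1=(363,188),dec2=(426,224)),
"top":dict(rnd=(257,232),sq=(277,151),blk=(267,191),rest=(351,199),dec1=(218,272),dec2=(158,255))}
zs=dict(rnd=.004,sq=.004,blk=.004,rest=.014,dec1=.022,dec2=.022)
for n in pts:
    c=cam(n); hsv=cv2.cvtColor(c["color"],cv2.COLOR_RGB2HSV)
    g=hsv[...,1]<90
    for k,p in pts[n].items():
        mk=g if k[:3]!="dec" else hsv[...,2]<60
        print(n,k,hsv[p[1],p[0]],rect(c,mk,zs[k],p))
    W=cloud(c); np.save(n+"W.npy",W)
    x0,y0=((330,215) if n=="scene" else (170,155)); s=80
    cr=c["color"][y0:y0+s+20,x0:x0+s]; save(n+"crop.png",cv2.resize(cr,None,fx=5,fy=5,interpolation=cv2.INTER_CUBIC))
a=cv2.imread("pics/scenecrop.png");b=cv2.imread("pics/topcrop.png");cv2.imwrite("pics/crop1.png",np.hstack([a,b]))
E
```

```text
scene rnd [150   3  99] (array([450.2,  37.9]), array([449.8,  38.5,  61.3,  58.6,  19.7]), 'pca len', array([52.5, 54.4]), 'yaw', np.float64(12.5))
scene sq [120   5 101] (array([689. , -14.7]), array([688.8, -15.2,  44.8,  46.4,  21. ]), 'pca len', array([46.9, 47.2]), 'yaw', np.float64(34.0))
scene blk [120   3  97] (array([569.3,   9.3]), array([568.5,   9. ,  88.1,  65.3,   8.8]), 'pca len', array([65. , 87.9]), 'yaw', np.float64(7.8))
scene rest [110   8  96] (array([ 551.9, -227.2]), array([ 550.7, -226.8,   34.4,  121.6,   73.1]), 'pca len', array([ 34.1, 121.8]), 'yaw', np.float64(163.2))
scene dec1 [19 95 51] (array([341.5, 137.6]), array([340.4, 137.3, 102.6,  58.6,  10.5]), 'pca len', array([ 57.6, 101.6]), 'yaw', np.float64(10.0))
scene dec2 [ 19 116  55] (array([388.7, 302.9]), array([388.3, 302.7,  44.4,  35.9,  69.3]), 'pca len', array([35.9, 44.4]), 'yaw', np.float64(69.9))
top rnd [ 13  61 109] (array([451.4,  37.1]), array([450.3,  37.4,  56.3,  56. ,   1.7]), 'pca len', array([50.8, 51.4]), 'yaw', np.float64(70.5))
top sq [ 10  67 110] (array([689.2, -15.2]), array([689.2, -15.1,  44.9,  45. ,  21. ]), 'pca len', array([44.8, 45.7]), 'yaw', np.float64(167.1))
top blk [ 11  59 108] (array([569.5,   8.9]), array([569.9,   8.7,  85.7,  63.8,   8.1]), 'pca len', array([63.4, 85.7]), 'yaw', np.float64(9.1))
top rest [ 7 24 94] (array([ 551.2, -227. ]), array([ 551.9, -227.2,   33.3,  120.1,   73.3]), 'pca len', array([ 33.4, 120. ]), 'yaw', np.float64(163.3))
top dec1 [14 92 58] (array([337.1, 142.6]), array([336.4, 140.8,  84.6,  46.3,   9. ]), 'pca len', array([42.2, 84.1]), 'yaw', np.float64(7.6))
top dec2 [ 16 127  52] (array([379.1, 298.5]), array([379.4, 298.7,  44.3,  27.3,  68.6]), 'pca len', array([26.8, 44. ]), 'yaw', np.float64(71.2))
```

View pics/crop1.png

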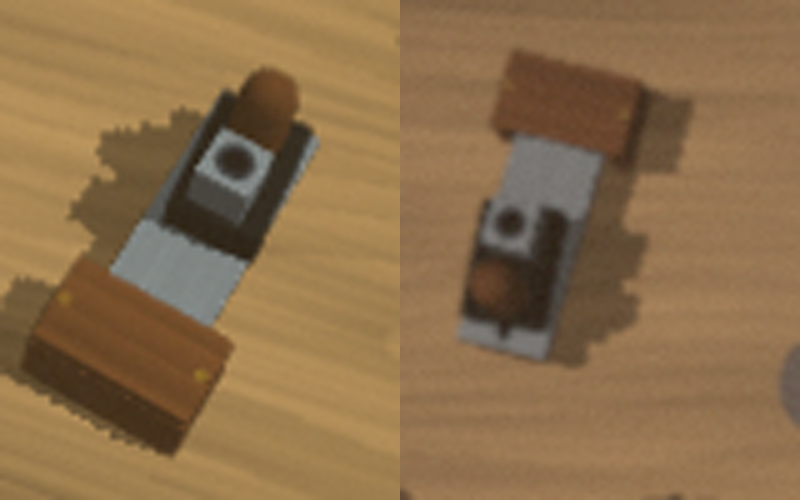

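Scene crop: the stack's block lies on the plate, with the cube (235,160) on the lip side and the domed punch (268,105) towards the robot. Decoy 1 measures about 84 mm long and decoy 2 about 44x27 mm, so the block on the plate is the one meant. The two cameras agree on the mats. Next I'll measure the stack.

Run:
```python
from h import *
out={}
for n,box in(("scene",(330,410,215,315)),("top",(175,230,155,235))):
    W=np.load(n+"W.npy")[box[2]:box[3],box[0]:box[1]].reshape(-1,3)*1000; W=W[~np.isnan(W[:,0])]
    print(n,len(W),np.histogram(W[:,2],np.arange(-2,102,4))[0])
    for k,(a,b) in dict(punch=(80,99),cube=(73,80),block=(46,54),lip=(37,44),plate=(24,32)).items():
        P=W[(W[:,2]>a)&(W[:,2]<b)]
        if len(P)<5: print(k,len(P)); continue
        r=cv2.minAreaRect(P[:,:2].astype(np.float32)); print(' ',k,len(P),P.mean(0).round(1),'med',np.median(P,0).round(1),[np.round(x,1) for x in r], 'zmax',P[:,2].max().round(1))
# corner picks
for n,o,off,z,pts in (("top",(170,155),400,.028,[(458,338),(545,360),(603,153),(515,135)]),("top",(170,155),400,.040,[(515,50),(645,82),(628,160),(493,128)]),
  ("scene",(330,215),0,.040,[(85,262),(233,347),(183,425),(35,345)]),("scene",(330,215),0,.050,[(225,92),(317,133),(255,258),(163,220)]),("scene",(330,215),0,.076,[(222,128),(274,152),(250,190),(197,170)]),("top",(170,155),400,.076,[(492,206),(540,206),(533,255),(483,243)])):
    c=cam(n); uv=(np.array(pts)-[off,0]+.5)/5-.5+np.array(o); P=onplane(c,uv,z)[:,:2]*1000
    e=P-np.roll(P,-1,0); print(n,z,P.round(1).tolist(),'c',P.mean(0).round(1),'len',np.hypot(*e.T).round(1),'ang',np.degrees(np.arctan2(e[:,1],e[:,0])).round(1))
```

```text
scene 7969 [3010 2810   84   28   33   28   39  228  245   47  422  319   47  177
   38   15   27   27   21   77   82   24   19   39   26]
  punch 125 [497.3 213.6  89.2] med [495.9 213.6  90.4] [array([508.7, 210.7]), array([24.7, 53.8]), np.float64(79.4)] zmax 97.9
  cube 147 [520.9 208.7  77.5] med [522.9 208.6  77.6] [array([514.8, 209.8]), array([26.1, 45.5]), np.float64(79.3)] zmax 80.0
  block 224 [514.4 214.   51.4] med [516.7 221.9  51.7] [array([534.5, 209.1]), array([ 45.3, 120. ]), np.float64(83.8)] zmax 54.0
  lip 697 [598.9 190.1  41.4] med [600.8 191.   41.5] [array([556. , 198.3]), array([ 77.1, 138.4]), np.float64(78.2)] zmax 44.0
  plate 427 [556.6 199.   29.4] med [554.9 197.9  29.6] [array([544. , 202.1]), array([ 76.3, 162.3]), np.float64(77.3)] zmax 32.0
top 4384 [2035  494   11    7    9   15   94  254   72   83  319   69   97   78
   14   11    5   12   16   75   23    8   21   34    7]
  punch 76 [490.6 210.4  89.5] med [489.3 210.1  90.5] [array([505.9, 211.9]), array([56.8, 23. ]), np.float64(0.8)] zmax 95.8
  cube 99 [519.3 206.3  76.1] med [521.5 206.1  7
[... 673 characters left out ...]
 152.7], [584.4, 227.7]] c [598.9 186.1] len [74.7 45.3 76.7 45.9] ang [  77.5   -9.  -102.   168.4]
scene 0.04 [[572.3, 160.3], [588.7, 231.2], [630.7, 220.4], [617.8, 151.5]] c [602.4 190.8] len [72.7 43.4 70.1 46.3] ang [-103.   165.6   79.3  -11. ]
scene 0.05 [[472.9, 195.9], [479.0, 240.1], [549.6, 229.1], [545.9, 186.8]] c [511.8 213. ] len [44.6 71.5 42.5 73.6] ang [-97.9 171.2  84.9  -7.1]
scene 0.076 [[507.7, 198.9], [511.4, 223.1], [533.2, 217.9], [531.8, 194.0]] c [521.  208.5] len [24.4 22.4 23.9 24.6] ang [-98.5 166.6  86.6 -11.5]
top 0.076 [[532.8, 217.7], [533.5, 192.5], [507.1, 194.6], [512.7, 221.1]] c [521.5 206.5] len [25.2 26.6 27.2 20.3] ang [  91.7   -4.5 -102.1  170.4]
```

Stack measured (mm):

| Item | x | y | Yaw |
|---|---|---|---|
| Holder | 537 | 202 | -12° |
| Cube | 521 | 207.5 | – |
| Punch | about 489 | 212 | – |
| Block | – | – | about -8° |

Next is a helper that turns a wanted TCP pose into a tool-frame shift and turn.

```bash
cat > go.py <<'E'
from h import *
import sys
def need(x,y,z,phi):
    s=state(); T=R.from_euler('xyz',s["tcp_rot"],degrees=True); p=np.array(s["tcp_pos"]); best=None
    for f in(phi,phi+180):
        a=np.radians(f); X=np.array([0,0,-1.]); Z=np.array([np.cos(a),np.sin(a),0]); G=R.from_matrix(np.c_[X,np.cross(Z,X),Z])
        rv=(T.inv()*G).as_rotvec()
        if best is None or np.linalg.norm(rv)<np.linalg.norm(best): best=rv
    Zc=T.as_matrix()[:,2]
    print('t',round(s["time"],2),'tcp mm',(p*1000).round(1),'jaw',np.degrees(np.arctan2(Zc[1],Zc[0])).round(1),'q6',s["q"][5].round(1),'F',s["force"].round(1),'w',round(s["gripper_width"]*1000,1))
    print('shift',T.inv().apply(np.array([x,y,z])/1000-p).round(4).tolist(),'turn',best.round(4).tolist())
if __name__=="__main__": need(*map(float,sys.argv[1:5]))
E
python3 go.py 489 212 200 82
```

```text
t 0.5 tcp mm [ 147.8 -658.6  253.3] jaw -77.3 q6 -2.2 F [ 0.4 -0.3 -0.1] w 85.8
shift [0.0533, 0.5236, -0.7748] turn [0.3604, -0.0, 0.0]
```

```bash
python3 -m jog '[[1,0.05,0.52,-0.77,0.36,0,0],[1,0.05,0.52,-0.77,0.36,0,0],[1,0.05,0.52,-0.77,0.36,0,0],[1,0.05,0.52,-0.77,0.36,0,0],[1,0.05,0.52,-0.77,0.36,0,0],[1,0.05,0.52,-0.77,0.36,0,0],[1,0.05,0.52,-0.77,0.36,0,0],[1,0.05,0.52,-0.77,0.36,0,0],[1,0.05,0.52,-0.77,0.36,0,0],[1,0.05,0.52,-0.77,0.36,0,0]]' 25; python3 go.py 489 212 180 82
```

```text
time: 1.5
tcp_pos: [0.3299, -0.1919, 0.2267]
tcp_rot: [69.4, 89.9, -28.6]
force: [1.2, -0.4, 0.1]
gripper_width: 0.0852
t 1.5 tcp mm [ 329.9 -191.9  226.7] jaw -98.0 q6 64.0 F [ 1.2 -0.4  0.1] w 85.2
shift [0.0466, 0.1011, -0.4221] turn [-0.0003, 0.0004, -0.0011]
```

```bash
python3 -m jog '[[1,0.047,0.101,-0.422,0,0,0],[1,0.047,0.101,-0.422,0,0,0],[1,0.047,0.101,-0.422,0,0,0],[1,0.047,0.101,-0.422,0,0,0],[1,0.047,0.101,-0.422,0,0,0],[1,0.047,0.101,-0.422,0,0,0],[1,0.047,0.101,-0.422,0,0,0],[1,0.047,0.101,-0.422,0,0,0],[1,0.047,0.101,-0.422,0,0,0],[1,0.047,0.101,-0.422,0,0,0]]'; python3 go.py 489 212 75 82
```

```text
time: 2.5
tcp_pos: [0.4892, 0.2153, 0.1784]
tcp_rot: [-39.2, 90.0, -137.0]
force: [-0.0, -0.1, -0.1]
gripper_width: 0.0852
t 2.5 tcp mm [489.2 215.3 178.4] jaw -97.8 q6 118.9 F [-0.  -0.1 -0.1] w 85.2
shift [0.1034, 0.0003, 0.0032] turn [0.003, 0.0006, 0.0005]
```

```bash
python3 -m jog '[[1,0.04,0,0.002,0,0,0],[1,0.07,0,0.002,0,0,0],[1,0.09,0,0.002,0,0,0],[1,0.1,0,0.002,0,0,0],[1,0.1034,0,0.002,0,0,0],[0.5,0.1034,0,0.002,0,0,0],[0.4,0.1034,0,0.002,0,0,0],[0.35,0.1034,0,0.002,0,0,0],[0.3,0.1034,0,0.002,0,0,0],[0.2,0.1034,0,0.002,0,0,0]]' 25; python3 -m jog '[[0,0.0,0,0,0,0,0],[0,0,0,0,0,0,0],[0,0,0,0,0,0,0],[0,0,0,0,0,0,0],[0,0,0,0,0,0,0]]';python3 go.py 489 212 125 82
```

```text
time: 3.5
tcp_pos: [0.4892, 0.2133, 0.0757]
tcp_rot: [57.6, 90.0, -40.2]
force: [-1.5, -0.3, 5.2]
gripper_width: 0.0251
time: 4.0
tcp_pos: [0.4892, 0.2134, 0.0758]
tcp_rot: [64.9, 90.0, -33.0]
force: [0.1, 0.6, 2.2]
gripper_width: 0.0252
t 4.0 tcp mm [489.2 213.4  75.8] jaw -97.8 q6 118.7 F [0.1 0.6 2.2] w 25.2
shift [-0.0492, 0.0, 0.0014] turn [0.003, 0.0002, -0.0003]
```

```bash
python3 -m jog '[[0,-0.01,0,0,0,0,0],[0,-0.03,0,0,0,0,0],[0,-0.06,0,0,0,0,0],[0,-0.09,0,0,0,0,0],[0,-0.1,0,0,0,0,0]]'; python3 go.py 450.5 37.5 120 82
python3 - <<'E'
from h import *
c=cam("scene"); save("s1.png",cv2.resize(c["color"][150:330,270:470],None,fx=3,fy=3))
E
```

```text
time: 4.5
tcp_pos: [0.4899, 0.2137, 0.1796]
tcp_rot: [114.3, 89.8, 16.5]
force: [-0.2, 0.5, -0.4]
gripper_width: 0.0252
t 4.5 tcp mm [489.9 213.7 179.6] jaw -97.8 q6 118.7 F [-0.2  0.5 -0.4] w 25.2
shift [0.0592, -0.0153, 0.18] turn [0.0031, -0.0018, -0.004]
```

View pics/s1.png

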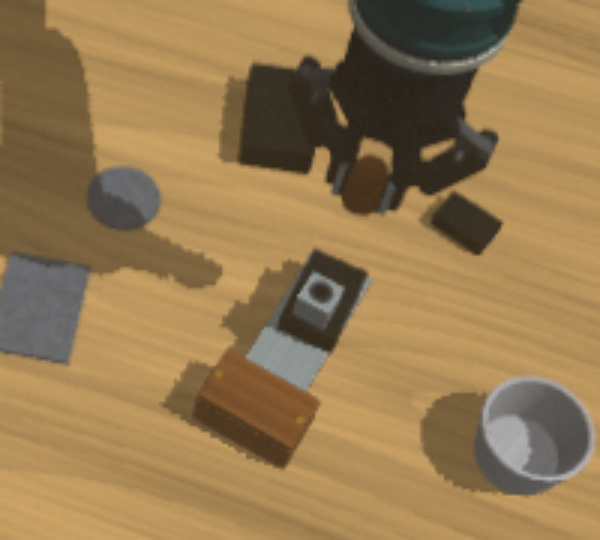

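Crop: the punch is held upright at (365,185), and the cube still stands on the block at (320,295). Now carrying the punch to the round mat.

```bash
python3 -m jog '[[0,0.04,-0.0153,0.18,0,0,0],[0,0.059,-0.0153,0.18,0,0,0],[0,0.059,-0.0153,0.18,0,0,0],[0,0.059,-0.0153,0.18,0,0,0],[0,0.059,-0.0153,0.18,0,0,0],[0,0.059,-0.0153,0.18,0,0,0]]'; python3 go.py 450.5 37.5 30 82
python3 - <<'E'
from h import *
for n in("scene","top"):
    c=cam(n); s=state(); p=s["tcp_pos"]
    hs=cv2.cvtColor(c["color"],cv2.COLOR_RGB2HSV)
    t=np.linspace(0,2*np.pi,24)[:-1]; b=p[2]-.0258
    P=[[p[0]+.013*np.cos(a),p[1]+.013*np.sin(a),b+z] for z in(0,.03) for a in t]+[[p[0],p[1],b+.044]]
    uv=proj(c,P); print(n,proj(c,[[*p[:2],b]]).round(1))
    o=proj(c,[[*p[:2],b]])[0].astype(int)-[35,35]
    im=cv2.resize(c["color"][o[1]:o[1]+70,o[0]:o[0]+70],None,fx=6,fy=6,interpolation=cv2.INTER_CUBIC)
    for q in uv: cv2.circle(im,tuple(int(v) for v in ((q-o)+.5)*6),1,(255,0,0),-1)
    save(n+"p.png",im)
cv2.imwrite("pics/p2.png",np.hstack([cv2.imread("pics/scenep.png"),cv2.imread("pics/topp.png")])[:, :800])
E
```

```text
time: 5.15
tcp_pos: [0.4503, 0.037, 0.1195]
tcp_rot: [120.8, 89.8, 22.9]
force: [-0.6, -0.0, -0.6]
gripper_width: 0.0254
t 5.15 tcp mm [450.3  37.  119.5] jaw -97.9 q6 99.3 F [-0.6 -0.  -0.6] w 25.4
shift [0.0895, -0.0001, -0.0003] turn [0.0011, -0.0019, -0.0032]
scene [[312.7 193.9]]
top [[254.7 227.4]]
```

View pics/p2.png

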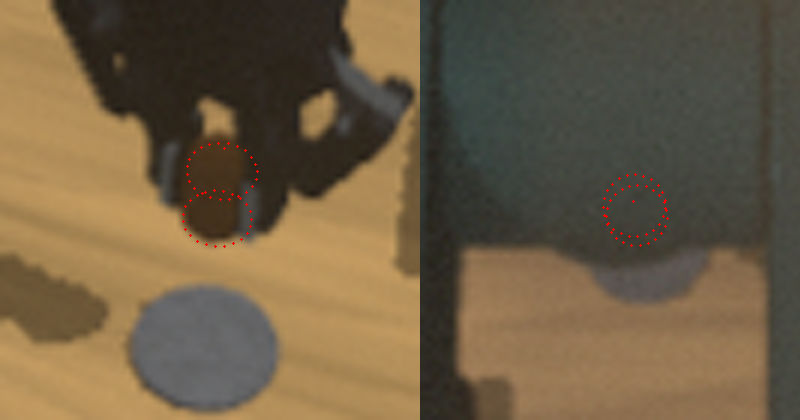

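Left view: the held punch sits about 8 px (enlarged) above the model outline, so it is about 2–3 mm nearer the robot than the TCP. I'll shift 2 mm in x and lower it. Tool y is about -x in world.

```bash
python3 go.py 452.5 37.5 30 82|tail -1; python3 -m jog '[[0,0.03,-0.002,0,0,0,0],[0,0.06,-0.002,0,0,0,0],[0,0.08,-0.002,0,0,0,0],[0,0.085,-0.002,0,0,0,0],[0,0.087,-0.002,0,0,0,0],[0,0.087,-0.002,0,0,0,0]]';  python3 -m jog '[[0,0.001,0,0,0,0,0],[0,0.001,0,0,0,0,0]]';  python3 -m jog '[[0,0.001,0,0,0,0,0],[0,0.001,0,0,0,0,0]]'
```

```text
shift [0.0902, 0.0014, 0.0006] turn [0.0034, -0.0021, -0.0041]
time: 5.85
tcp_pos: [0.4498, 0.039, 0.0341]
tcp_rot: [114.4, 89.7, 16.7]
force: [0.1, -0.5, 0.2]
gripper_width: 0.025
time: 6.05
tcp_pos: [0.4503, 0.0391, 0.034]
tcp_rot: [111.3, 89.6, 13.6]
force: [0.2, -0.3, 0.1]
gripper_width: 0.0256
time: 6.25
tcp_pos: [0.4505, 0.0391, 0.0333]
tcp_rot: [110.5, 89.6, 12.8]
force: [-0.7, -0.1, 0.4]
gripper_width: 0.0249
```

```bash
python3 -m jog '[[0,0.002,0.002,0.0015,0,0,0],[0,0.003,0.002,0.0015,0,0,0],[0,0.003,0.002,0.0015,0,0,0]]';  python3 -m jog '[[0,0.002,0,0,0,0,0],[0,0.002,0,0,0,0,0]]'
```

```text
time: 6.55
tcp_pos: [0.4522, 0.0373, 0.0301]
tcp_rot: [111.2, 89.6, 13.5]
force: [0.4, -0.1, -0.6]
gripper_width: 0.0249
time: 6.75
tcp_pos: [0.4528, 0.0373, 0.0293]
tcp_rot: [109.8, 89.5, 12.1]
force: [-5.7, -0.9, 16.2]
gripper_width: 0.0251
```

Contact at 29.3 mm. Easing off, opening, then retreating.

```bash
python3 -m jog '[[0,-0.0005,0,0,0,0,0],[0.35,-0.0005,0,0,0,0,0],[0.5,-0.0005,0,0,0,0,0],[0.7,-0.0005,0,0,0,0,0],[0.7,-0.0005,0,0,0,0,0],[0.7,-0.03,0,0,0,0,0],[1,-0.07,0,0,0,0,0],[1,-0.11,0,0,0,0,0],[1,-0.13,0,0,0,0,0],[1,-0.13,0,0,0,0,0]]'; python3 go.py 521 207.5 150 82
```

```text
time: 7.75
tcp_pos: [0.4528, 0.0371, 0.1625]
tcp_rot: [105.9, 89.3, 8.1]
force: [-0.1, -0.0, -1.2]
gripper_width: 0.0853
t 7.75 tcp mm [452.8  37.1 162.5] jaw -97.8 q6 99.2 F [-0.1 -0.  -1.2] w 85.3
shift [0.0137, 0.0444, -0.178] turn [0.004, -0.0035, -0.0123]
```

```bash
python3 -m jog '[[1,0.014,0.044,-0.178,0.004,-0.0035,-0.012],[1,0.014,0.044,-0.178,0.004,-0.0035,-0.012],[1,0.014,0.044,-0.178,0.004,-0.0035,-0.012],[1,0.014,0.044,-0.178,0.004,-0.0035,-0.012],[1,0.014,0.044,-0.178,0.004,-0.0035,-0.012],[1,0.014,0.044,-0.178,0.004,-0.0035,-0.012]]'; python3 go.py 521 207.5 75.5 82
python3 - <<'E'
from h import *
c=cam("scene"); save("s3.png",cv2.resize(c["color"][180:310,270:420],None,fx=5,fy=5,interpolation=cv2.INTER_CUBIC))
E
```

```text
time: 8.35
tcp_pos: [0.5202, 0.2078, 0.1483]
tcp_rot: [-54.3, 89.9, -152.2]
force: [0.3, -0.7, 0.3]
gripper_width: 0.0856
t 8.35 tcp mm [520.2 207.8 148.3] jaw -97.9 q6 117.1 F [ 0.3 -0.7  0.3] w 85.6
shift [0.0728, 0.0009, 0.0001] turn [0.0014, 0.0012, 0.0016]
```

View pics/s3.png

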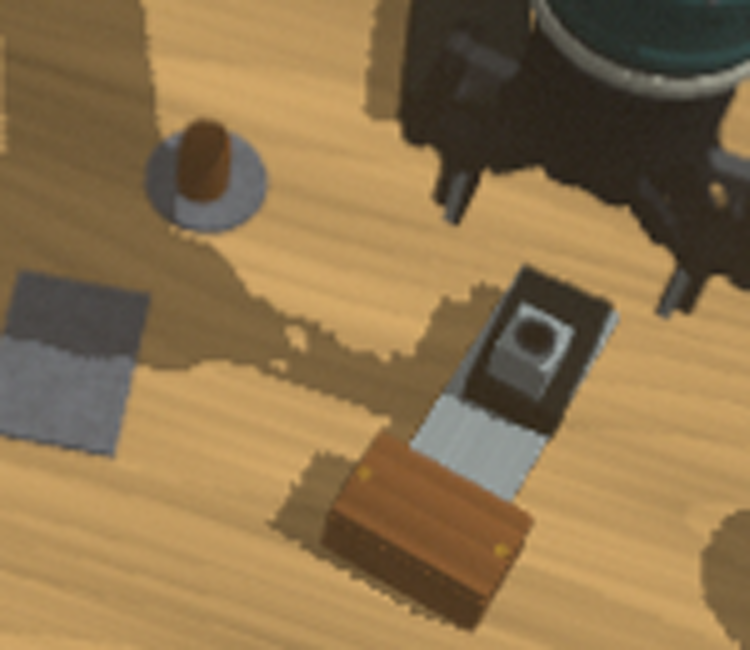

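Crop: the punch stands upright about centred on the round mat, with its base near (205,183) and the mat centre at (207,181). The cube is at (533,345). Now grasping the cube.

```bash
python3 -m jog '[[1,0.03,0.001,0,0,0,0],[1,0.055,0.001,0,0,0,0],[1,0.068,0.001,0,0,0,0],[1,0.072,0.001,0,0,0,0],[0.6,0.0725,0.001,0,0,0,0],[0.45,0.0725,0.001,0,0,0,0],[0.38,0.0725,0.001,0,0,0,0],[0.33,0.0725,0.001,0,0,0,0],[0.28,0.0725,0.001,0,0,0,0],[0.2,0.0725,0.001,0,0,0,0]]' 40; python3 -m jog '[[0,0,0,0,0,0,0],[0,0,0,0,0,0,0],[0,0,0,0,0,0,0],[0,0,0,0,0,0,0],[0,-0.001,0,0,0,0,0],[0,-0.01,0,0,0,0,0],[0,-0.04,0,0,0,0,0],[0,-0.08,0,0,0,0,0],[0,-0.1,0,0,0,0,0],[0,-0.1,0,0,0,0,0]]';python3 go.py 689 -15 150 82
```

```text
time: 9.4
tcp_pos: [0.5215, 0.2071, 0.0771]
tcp_rot: [9.7, 90.0, -88.3]
force: [-0.7, 0.2, 6.4]
gripper_width: 0.0252
time: 10.4
tcp_pos: [0.5225, 0.2075, 0.1812]
tcp_rot: [113.3, 89.7, 15.3]
force: [-0.1, 0.2, -1.7]
gripper_width: 0.0253
t 10.4 tcp mm [522.5 207.5 181.2] jaw -98.0 q6 117.0 F [-0.1  0.2 -1.7] w 25.3
shift [0.0318, 0.1956, 0.1973] turn [0.0004, -0.0021, -0.0048]
```

```bash
python3 -m jog '[[0,0.03,0.196,0.197,0,-0.002,-0.005],[0,0.03,0.196,0.197,0,-0.002,-0.005],[0,0.03,0.196,0.197,0,-0.002,-0.005],[0,0.03,0.196,0.197,0,-0.002,-0.005],[0,0.03,0.196,0.197,0,-0.002,-0.005],[0,0.03,0.196,0.197,0,-0.002,-0.005],[0,0.03,0.196,0.197,0,-0.002,-0.005],[0,0.03,0.196,0.197,0,-0.002,-0.005]]';python3 go.py 689 -15 34 82;  python3 - <<'E'
from h import *
ims=[]
for n,o in(("scene",(200,200)),("top",(165,150))):
    c=cam(n); o=np.array(o) if n=="top" else proj(c,[[.689,-.015,.08]])[0].astype(int)-[50,60]
    W=cloud(c); np.save(n+"W2.npy",W)
    im=cv2.resize(c["color"][o[1]:o[1]+100,o[0]:o[0]+80],None,fx=5,fy=5,interpolation=cv2.INTER_CUBIC)
    print(n,o)
    if n=="scene":
        s=state(); p=s["tcp_pos"]; q=np.radians(8)
        for z in (-.026,0):
            for a,b in((1,1),(1,-1),(-1,1),(-1,-1)):
                u=R.from_euler('z',-8,degrees=True).apply([a*.013,b*.013,z])+p; cv2.circle(im,tuple(int(v) for v in (proj(c,[u])[0]-o+.5)*5),3,(255,0,0),-1)
    ims.append(im)
    if n=="scene": save("blk_s.png",cv2.resize(c["color"][225:305,335:405],None,fx=5,fy=5,interpolation=cv2.INTER_CUBIC))
save("c4.png",np.hstack(ims))
E
```

```text
time: 11.2
tcp_pos: [0.6891, -0.0152, 0.1504]
tcp_rot: [-91.9, 89.9, 170.1]
force: [-0.7, -0.5, -2.1]
gripper_width: 0.025
t 11.2 tcp mm [689.1 -15.2 150.4] jaw -98.0 q6 94.6 F [-0.7 -0.5 -2.1] w 25.0
shift [0.1164, 0.0001, -0.0001] turn [-0.0006, -0.0001, 0.0022]
scene [200 218]
top [165 150]
```

View pics/c4.png

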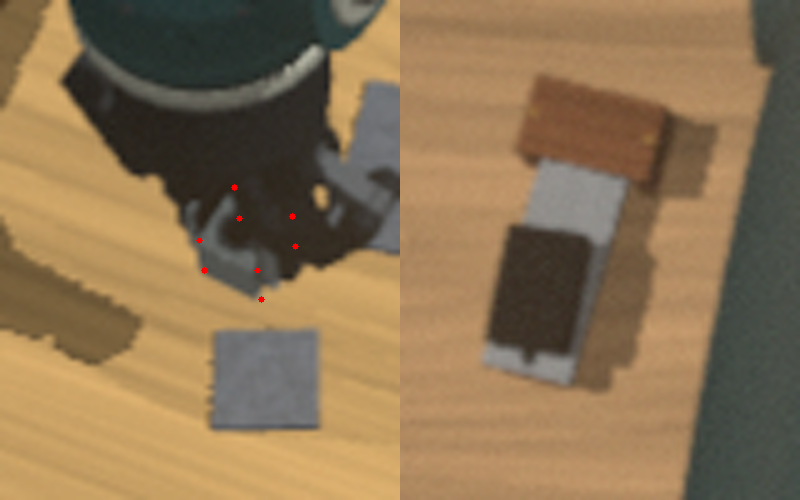

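Left: the held cube matches its model outline (corner at (262,297)). Right: the block is now bare at (538,290), with the plate's hole mark at (529,357). Lowering the cube and measuring the block.

```bash
python3 -m jog '[[0,0.04,0,0,0,0,0],[0,0.08,0,0,0,0,0],[0,0.105,0,0,0,0,0],[0,0.115,0,0,0,0,0],[0,0.1164,0,0,0,0,0],[0,0.1164,0,0,0,0,0],[0,0.1164,0,0,0,0,0]]'; python3 -m jog '[[0,0.002,0,0,0,0,0],[0,0.002,0,0,0,0,0]]';python3 - <<'E'
from m import *
for n,p in(("scene",(366,252)),("top",(192,208))):
    c=cam(n); v=c["color"].max(2).astype(int)
    print(n,v[p[1],p[0]])
    for t in (55,70,85):
        m=np.zeros(v.shape,bool); sl=np.s_[160:300,175:400]; m[sl]=v[sl]<t; print(t,rect(c,m,.050,p))
E
```

```text
time: 12.0
tcp_pos: [0.6896, -0.0138, 0.037]
tcp_rot: [102.7, 89.9, 4.8]
force: [0.4, -0.3, -1.1]
gripper_width: 0.0249
time: 12.2
tcp_pos: [0.69, -0.0138, 0.0359]
tcp_rot: [99.5, 89.8, 1.6]
force: [0.2, 0.1, -1.4]
gripper_width: 0.0252
scene 65
55 None
70 (array([514. , 210.9]), array([513.3, 211.1,  41.3,  73. ,  82.3]), 'pca len', array([41.4, 72.8]), 'yaw', np.float64(172.3))
85 (array([513.9, 210.9]), array([513.3, 211. ,  43.2,  75.1,  82.4]), 'pca len', array([43.4, 74.5]), 'yaw', np.float64(172.1))
top 60
55 None
70 (array([506. , 208.4]), array([505. , 208.7,  43.3,  66.3,  82. ]), 'pca len', array([42.9, 63.8]), 'yaw', np.float64(172.2))
85 (array([505.9, 208.1]), array([504.2, 208.1,  47.2,  70.3,  82.7]), 'pca len', array([46.5, 66. ]), 'yaw', np.float64(173.5))
```

```bash
python3 -m jog '[[0,0.002,-0.001,0.0012,0,0,0],[0,0.004,-0.001,0.0012,0,0,0],[0,0.0045,-0.001,0.0012,0,0,0],[0,0.0045,-0.001,0.0012,0,0,0]]'; python3 -m jog '[[0,0.001,0,0,0,0,0],[0,0.0015,0,0,0,0,0]]'
```

```text
time: 12.7
tcp_pos: [0.6886, -0.015, 0.0312]
tcp_rot: [96.9, 89.9, -1.0]
force: [-2.5, -1.3, 4.0]
gripper_width: 0.025
time: 12.9
tcp_pos: [0.6887, -0.015, 0.0311]
tcp_rot: [97.5, 89.9, -0.4]
force: [-12.5, 0.1, 20.4]
gripper_width: 0.0252
```

```bash
python3 -m jog '[[0,-0.0005,0,0,0,0,0],[0,-0.0005,0,0,0,0,0],[0.35,-0.0005,0,0,0,0,0],[0.5,-0.0005,0,0,0,0,0],[0.7,-0.0005,0,0,0,0,0],[0.7,-0.0005,0,0,0,0,0],[0.7,-0.03,0,0,0,0,0],[1,-0.07,0,0,0,0,0],[1,-0.11,0,0,0,0,0],[1,-0.11,0,0,0,0,0]]'; python3 go.py 509 209.7 150 82
```

```text
time: 13.9
tcp_pos: [0.6905, -0.0152, 0.1478]
tcp_rot: [95.1, 89.4, -2.9]
force: [-0.0, -0.6, 0.3]
gripper_width: 0.0853
t 13.9 tcp mm [690.5 -15.2 147.8] jaw -97.9 q6 94.6 F [-0.  -0.6  0.3] w 85.3
shift [-0.0042, -0.2108, -0.1977] turn [0.0011, -0.001, -0.0107]
```

```bash
python3 -m jog '[[1,-0.004,-0.211,-0.198,0.001,-0.001,-0.0107],[1,-0.004,-0.211,-0.198,0.001,-0.001,-0.0107],[1,-0.004,-0.211,-0.198,0.001,-0.001,-0.0107],[1,-0.004,-0.211,-0.198,0.001,-0.001,-0.0107],[1,-0.004,-0.211,-0.198,0.001,-0.001,-0.0107],[1,-0.004,-0.211,-0.198,0.001,-0.001,-0.0107],[1,-0.004,-0.211,-0.198,0.001,-0.001,-0.0107],[1,-0.004,-0.211,-0.198,0.001,-0.001,-0.0107]]';python3 go.py 509 209.7 52 82;  python3 - <<'E'
from h import *
c=cam("scene"); a=c["color"][180:310,240:390]; im=cv2.resize(a,None,fx=5,fy=5,interpolation=cv2.INTER_CUBIC)
# model outlines: block top & bottom at (509,209.7,-8), cube mat centre
rz=R.from_euler('z',-8,degrees=True)
for z in(.028,.050):
  q=proj(c,rz.apply([[33,22,0],[33,-22,0],[-33,-22,0],[-33,22,0]])/1000+[.509,.2097,z])
  cv2.polylines(im,[((q-[240,180]+.5)*5).astype(np.int32)],True,(255,0,0),1)
for P in ([.689,-.015,.004],[.4505,.0375,.004]):
  cv2.circle(im,tuple(int(v) for v in (proj(c,[P])[0]-[240,180]+.5)*5),3,(0,255,0),-1)
save("s5.png",im)
E
```

```text
time: 14.7
tcp_pos: [0.5085, 0.2106, 0.1498]
tcp_rot: [90.2, 90.0, -7.7]
force: [1.4, -0.1, -0.1]
gripper_width: 0.0856
t 14.7 tcp mm [508.5 210.6 149.8] jaw -97.9 q6 117.7 F [ 1.4 -0.1 -0.1] w 85.6
shift [0.0978, 0.0006, 0.0008] turn [0.0017, -0.0, -0.0005]
```

View pics/s5.png

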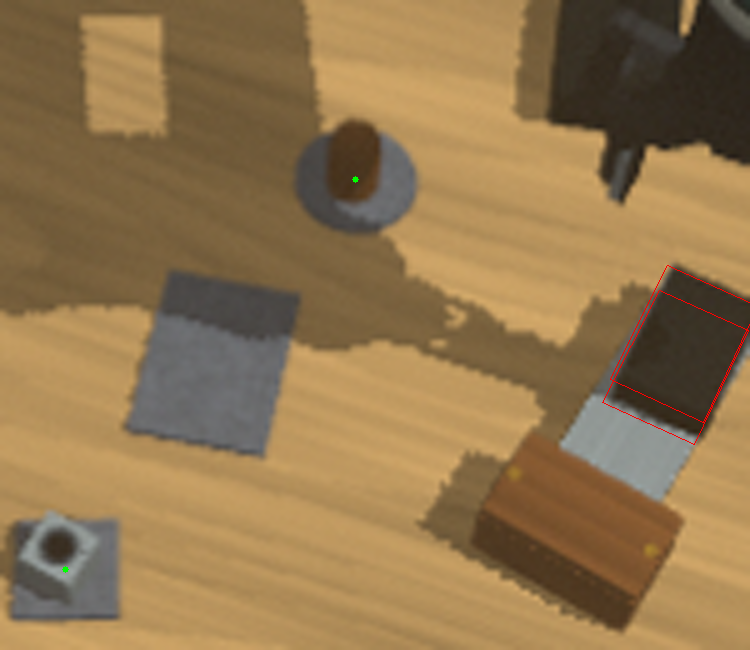

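Crop: the cube stands upright on the square mat, its base about (62,577) against the mat centre (65,569), so roughly 3 mm off with about 7 mm still to spare. The punch is centred. The block model is within 2 mm. Gripping the block.

```bash
python3 -m jog '[[1,0.04,0,0,0,0,0],[1,0.075,0,0,0,0,0],[1,0.092,0,0,0,0,0],[1,0.097,0,0,0,0,0],[1,0.098,0,0,0,0,0],[0.7,0.098,0,0,0,0,0],[0.6,0.098,0,0,0,0,0],[0.55,0.098,0,0,0,0,0],[0.5,0.098,0,0,0,0,0],[0.4,0.098,0,0,0,0,0]]' 30; python3 -m jog '[[0.2,0.0,0,0,0,0,0],[0,0,0,0,0,0,0],[0,0,0,0,0,0,0],[0,0,0,0,0,0,0],[0,0,0,0,0,0,0]]'; python3 go.py 509 209.7 52 82
```

```text
time: 15.75
tcp_pos: [0.5094, 0.2101, 0.0527]
tcp_rot: [106.2, 89.9, 8.2]
force: [-0.6, -0.6, 6.8]
gripper_width: 0.0432
time: 16.25
tcp_pos: [0.5094, 0.2102, 0.0528]
tcp_rot: [107.5, 89.9, 9.5]
force: [-0.8, 0.7, 1.8]
gripper_width: 0.0434
t 16.25 tcp mm [509.4 210.2  52.8] jaw -98.0 q6 117.7 F [-0.8  0.7  1.8] w 43.4
shift [0.0008, -0.0003, 0.0005] turn [0.0007, -0.0005, -0.0015]
```

```bash
python3 -m jog '[[0,-0.002,0,0,0,0,0],[0,-0.01,0,0,0,0,0],[0,-0.03,0,0,0,0,0],[0,-0.06,0,0,0,0,0],[0,-0.09,0,0,0,0,0],[0,-0.095,0,0,0,0,0]]'; python3 go.py 569.4 9 120 98.5
```

```text
time: 16.85
tcp_pos: [0.5104, 0.2106, 0.1522]
tcp_rot: [115.3, 89.6, 17.4]
force: [0.0, -0.6, -1.5]
gripper_width: 0.0431
t 16.85 tcp mm [510.4 210.6 152.2] jaw -98.0 q6 117.7 F [ 0.  -0.6 -1.5] w 43.1
shift [0.0322, 0.0861, 0.1916] turn [-0.2872, -0.002, -0.0066]
```

```bash
python3 -m jog '[[0,0.03,0.086,0.192,-0.287,-0.002,-0.0066],[0,0.032,0.086,0.192,-0.287,-0.002,-0.0066],[0,0.032,0.086,0.192,-0.287,-0.002,-0.0066],[0,0.032,0.086,0.192,-0.287,-0.002,-0.0066],[0,0.032,0.086,0.192,-0.287,-0.002,-0.0066],[0,0.032,0.086,0.192,-0.287,-0.002,-0.0066],[0,0.032,0.086,0.192,-0.287,-0.002,-0.0066],[0,0.032,0.086,0.192,-0.287,-0.002,-0.0066]]';python3 go.py 569.4 9 30 98.5;  python3 - <<'E'
from h import *
c=cam("scene"); s=state();p=s["tcp_pos"]; T=R.from_euler('xyz',s["tcp_rot"],degrees=True).as_matrix(); jz=np.degrees(np.arctan2(T[1,2],T[0,2]))
rz=R.from_euler('z',jz+90,degrees=True); o=proj(c,[p])[0].astype(int)-[60,40]
im=cv2.resize(c["color"][o[1]:o[1]+110,o[0]:o[0]+120],None,fx=6,fy=6,interpolation=cv2.INTER_CUBIC)
for z in(-.0248,-.0028):
  q=proj(c,rz.apply([[33,22,0],[33,-22,0],[-33,-22,0],[-33,22,0]])/1000+p+[0,0,z])
  cv2.polylines(im,[((q-o+.5)*6).astype(np.int32)],True,(255,0,0),1)
q=proj(c,R.from_euler('z',8.5,degrees=True).apply([[43,32,0],[43,-32,0],[-43,-32,0],[-43,32,0]])/1000+[.5694,.009,.004])
cv2.polylines(im,[((q-o+.5)*6).astype(np.int32)],True,(0,255,0),1)
save("s6.png",im)
# plate after block removed
t=cam("top")
import m
for n,cc,pp in(("scene",c,(372,255)),("top",t,(196,205))):
    hs=cv2.cvtColor(cc["color"],cv2.COLOR_RGB2HSV); print(n,hs[pp[1],pp[0]]);
    mk=np.zeros(hs.shape[:2],bool); sl=np.s_[165:300,175:400]; mk[sl]=(hs[sl][...,1]<70)&(hs[sl][...,2]>90); print(m.rect(cc,mk,.028,pp))
E
```

```text
time: 17.65
tcp_pos: [0.5691, 0.0094, 0.1203]
tcp_rot: [140.4, 90.0, 58.9]
force: [0.4, 0.7, -0.5]
gripper_width: 0.0432
t 17.65 tcp mm [569.1   9.4 120.3] jaw -81.5 q6 79.8 F [ 0.4  0.7 -0.5] w 43.2
shift [0.0903, 0.0002, 0.0004] turn [0.0005, -0.0001, -0.0001]
scene [ 70  10 151]
(array([518.5, 207.2]), array([516.7, 207.5,  50.7, 113. ,  77.5]), 'pca len', array([ 50.8, 112.5]), 'yaw', np.float64(167.7))
top [ 18   9 135]
(array([521.4, 205.3]), array([521.6, 205.1,  52.1, 120. ,  77.9]), 'pca len', array([ 51.6, 120. ]), 'yaw', np.float64(167.6))
```

View pics/s6.png

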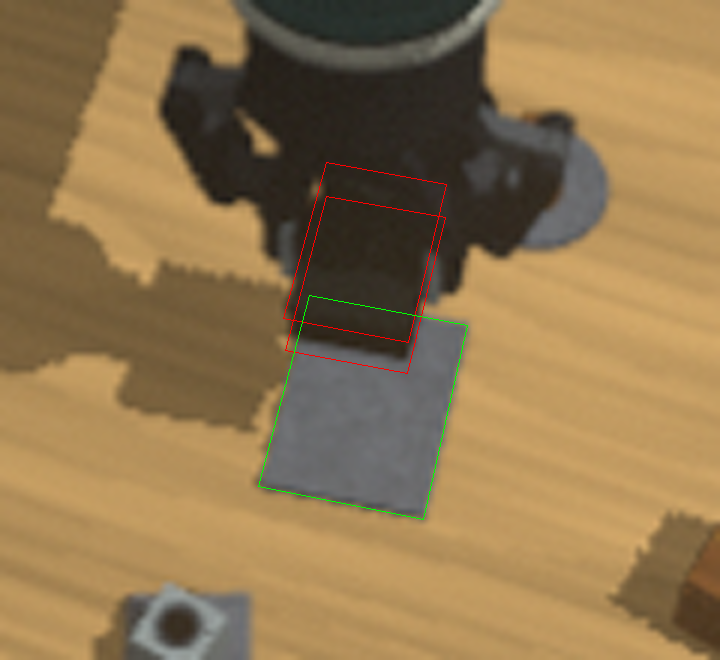

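Crop: the block's lower front edge runs (292,340)–(408,357), against the model's (287,350)–(408,373). It therefore sits a few mm nearer the robot in the grip. I'll check with the depth of its front face.

Run:
```python
from h import *
s=state();p=s["tcp_pos"]; T=R.from_euler('xyz',s["tcp_rot"],degrees=True).as_matrix(); jz=np.degrees(np.arctan2(T[1,2],T[0,2]))+90
c=cam("scene"); W=cloud(c).reshape(-1,3); L=R.from_euler('z',-jz,degrees=True).apply(W-p)*1000
L=L[~np.isnan(L[:,0])]
for lo,hi in((-32,-28),(-28,-24),(-24,-20),(-20,-16),(-16,-12),(-12,-8),(-8,-4),(-4,0)):
    q=L[(L[:,2]>lo)&(L[:,2]<hi)&(abs(L[:,1])<17)&(abs(L[:,0])<60)]; print(lo,len(q),np.sort(q[:,0]).round(1)[-12:])
q=L[(L[:,2]>-22)&(L[:,2]<-8)&(abs(L[:,1])<19)&(L[:,0]>15)&(L[:,0]<45)]; print('face',len(q),np.median(q,0).round(1),'slope x/y deg',np.degrees(np.arctan(np.polyfit(q[:,1],q[:,0],1)[0])).round(1),np.polyfit(q[:,2],q[:,0],1).round(2))
q=L[(L[:,2]>-26)&(L[:,2]<-8)&(L[:,0]>15)&(L[:,0]<45)]; print('y range',np.percentile(q[:,1],[2,98]).round(1))
```

```text
-32 0 []
-28 0 []
-24 8 [27.8 28.  28.4 28.5 28.8 28.9 29.2 29.2]
-20 9 [28.2 28.9 28.9 29.4 29.5 29.8 30.  30.1 30.2]
-16 13 [28.8 28.9 29.6 29.6 29.7 29.7 29.9 30.1 30.1 30.4 30.6 30.7]
-12 19 [29.7 29.7 29.8 29.9 30.1 30.3 30.4 30.5 30.9 31.  31.4 31.6]
-8 22 [29.3 29.5 29.5 29.5 29.5 29.7 29.8 29.9 30.3 30.7 30.9 31. ]
-4 231 [28.6 29.  29.2 29.3 29.4 29.5 29.5 29.6 30.1 30.2 30.9 31.3]
face 53 [ 29.7  -1.1 -13.8] slope x/y deg 0.2 [ 0.09 30.94]
y range [-20.9  20.9]
```

Face at +29.7 mm instead of +33, and square to 0.2°. The block is about 3.5 mm nearer the robot in the grip, so I'll aim the TCP at (572.8, 9.5).

```bash
python3 go.py 572.8 9.5 30 98.5 | tail -1; python3 -m jog '[[0,0.03,0.0035,0,0,0,0],[0,0.06,0.0035,0,0,0,0],[0,0.078,0.0035,0,0,0,0],[0,0.086,0.0035,0,0,0,0],[0,0.089,0.0035,0,0,0,0],[0,0.089,0.0035,0,0,0,0],[0,0.089,0.0035,0,0,0,0]]'; python3 go.py 572.8 9.5 29.5 98.5
```

```text
shift [0.0905, 0.0036, 0.0005] turn [0.0011, -0.0, -0.0004]
time: 18.5
tcp_pos: [0.5732, 0.0101, 0.0326]
tcp_rot: [82.9, 89.9, 1.5]
force: [-0.1, -0.3, -1.6]
gripper_width: 0.0432
t 18.5 tcp mm [573.2  10.1  32.6] jaw -81.4 q6 79.9 F [-0.1 -0.3 -1.6] w 43.2
shift [0.0031, -0.0005, 0.0005] turn [0.0012, 0.0002, -0.0018]
```

```bash
python3 -m jog '[[0,0.0015,-0.0003,0.0005,0,0,-0.002],[0,0.003,-0.0003,0.0005,0,0,-0.002],[0,0.003,-0.0003,0.0005,0,0,-0.002]]';python3 -m jog '[[0,0.0008,0,0,0,0,0],[0,0.0008,0,0,0,0,0]]'; python3 -m jog '[[0,0.0008,0,0,0,0,0],[0,0.0008,0,0,0,0,0]]'
```

```text
time: 18.8
tcp_pos: [0.573, 0.0095, 0.0297]
tcp_rot: [9.3, 90.0, -72.1]
force: [0.8, 0.1, -0.4]
gripper_width: 0.0434
time: 19.0
tcp_pos: [0.573, 0.0095, 0.0288]
tcp_rot: [-14.7, 90.0, -96.2]
force: [-0.8, 1.3, -1.4]
gripper_width: 0.0431
time: 19.2
tcp_pos: [0.5731, 0.0095, 0.0288]
tcp_rot: [18.9, 90.0, -62.6]
force: [-4.3, -0.6, 8.5]
gripper_width: 0.043
```

```bash
python3 -m jog '[[0.5,0,0,0,0,0,0],[0.55,0,0,0,0,0,0],[0.65,0,0,0,0,0,0],[0.8,0,0,0,0,0,0],[0.9,0,0,0,0,0,0],[1,-0.02,0,0,0,0,0],[1,-0.06,0,0,0,0,0],[1,-0.1,0,0,0,0,0],[1,-0.12,0,0,0,0,0]]'; python3 go.py 536.7 202 130 78
```

```text
time: 20.1
tcp_pos: [0.5739, 0.0095, 0.1525]
tcp_rot: [76.4, 89.8, -5.0]
force: [0.3, -0.3, 0.5]
gripper_width: 0.0853
t 20.1 tcp mm [573.9   9.5 152.5] jaw -81.4 q6 79.8 F [ 0.3 -0.3  0.5] w 85.3
shift [0.0223, -0.0082, -0.1959] turn [0.3589, 0.0002, -0.0039]
```

```bash
python3 -m jog '[[1,0.022,-0.008,-0.196,0.36,0,-0.004],[1,0.022,-0.008,-0.196,0.36,0,-0.004],[1,0.022,-0.008,-0.196,0.36,0,-0.004],[1,0.022,-0.008,-0.196,0.36,0,-0.004],[1,0.022,-0.008,-0.196,0.36,0,-0.004],[1,0.022,-0.008,-0.196,0.36,0,-0.004],[1,0.022,-0.008,-0.196,0.36,0,-0.004]]';python3 go.py 536.5 202.5 29 77.7;  python3 - <<'E'
from m import *
c=cam("scene"); o=np.array([235,185])
im=cv2.resize(c["color"][o[1]:o[1]+120,o[0]:o[0]+150],None,fx=5,fy=5,interpolation=cv2.INTER_CUBIC)
def box(cx,cy,yaw,l,w,zs,col):
  for z in zs:
    q=proj(c,R.from_euler('z',yaw,degrees=True).apply(np.array([[l,w,0],[l,-w,0],[-l,-w,0],[-l,w,0]])/2000)+[cx/1000,cy/1000,z])
    cv2.polylines(im,[((q-o+.5)*5).astype(np.int32)],True,col,1)
box(569.4,9,8.5,66,44,(.004,.026),(255,0,0)); box(569.4,9,8.5,86,64,(.004,),(0,255,0))
box(536.5,202.5,-12.3,150,50,(.028,),(255,0,0))
save("s7.png",im)
v=c["color"].max(2).astype(int)
for n,pp in(("scene",(281,250)),("top",(266,190))):
  c=cam(n); hs=c["color"].max(2); 
  for t in(60,75):
    m=hs<t; print(n,hs[pp[1],pp[0]],rect(c,m,.026,pp))
E
```

```text
time: 20.8
tcp_pos: [0.5371, 0.2015, 0.1303]
tcp_rot: [6.3, 90.0, -95.7]
force: [1.1, -0.8, -0.3]
gripper_width: 0.0852
t 20.8 tcp mm [537.1 201.5 130.3] jaw -102.1 q6 120.1 F [ 1.1 -0.8 -0.3] w 85.2
shift [0.1013, -0.0008, -0.0009] turn [0.0041, 0.0005, -0.0001]
scene 50 (array([575.4,  10.3]), array([575.1,  10.2,  72. ,  44.7,   9.1]), 'pca len', array([44. , 71.8]), 'yaw', np.float64(10.4))
scene 50 (array([574.4,  10.9]), array([574.3,  13.1,  73.5,  58.6,   8.3]), 'pca len', array([52.2, 72.3]), 'yaw', np.float64(3.5))
top 88 None
top 88 None
```

View pics/s7.png

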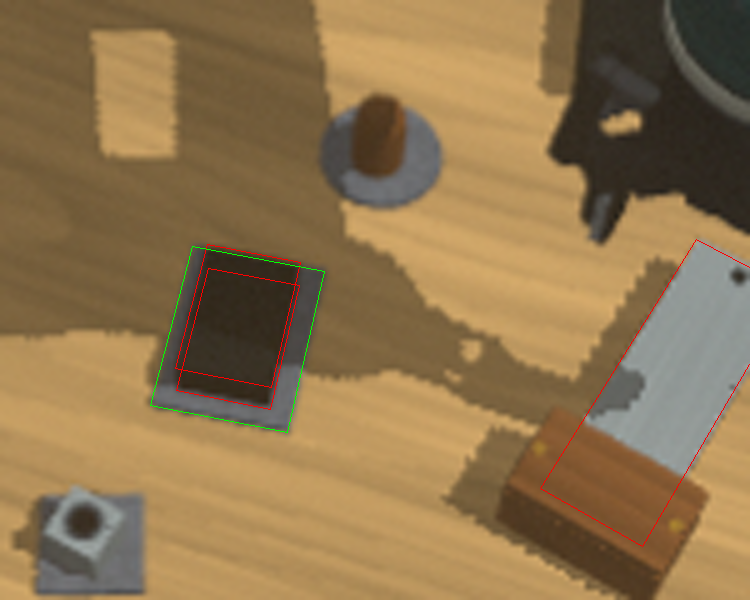

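Crop: the block sits squarely on its mat, with its base front edge within about 1 px (2 mm) of the centred model. The plate model matches the plate (edge (697,240)–(585,418)), which is unshifted. The order is right so far, so the plate is next.

```bash
python3 -m jog '[[1,0.04,-0.001,-0.001,0.004,0,0],[1,0.075,-0.001,-0.001,0.004,0,0],[1,0.093,-0.001,-0.001,0.004,0,0],[1,0.1,-0.001,-0.001,0.004,0,0],[1,0.1025,-0.001,-0.001,0.004,0,0],[1,0.1025,-0.001,-0.001,0.004,0,0],[0.75,0.1025,-0.001,-0.001,0.004,0,0],[0.7,0.1025,-0.001,-0.001,0.004,0,0],[0.65,0.1025,-0.001,-0.001,0.004,0,0],[0.6,0.1025,-0.001,-0.001,0.004,0,0]]' 60; python3 -m jog '[[0.5,0,0,0,0,0,0],[0.4,0,0,0,0,0,0],[0.3,0,0,0,0,0,0],[0.3,0,0,0,0,0,0],[0.3,0,0,0,0,0,0]]' 80; python3 go.py 536.5 202.5 28 77.7
```

```text
time: 21.95
tcp_pos: [0.5368, 0.2026, 0.0286]
tcp_rot: [131.3, 89.9, 28.9]
force: [0.3, 2.1, 0.6]
gripper_width: 0.0514
time: 22.45
tcp_pos: [0.537, 0.2027, 0.0291]
tcp_rot: [130.2, 89.9, 27.8]
force: [-2.0, 0.2, 7.7]
gripper_width: 0.0485
t 22.45 tcp mm [537.  202.7  29.1] jaw -102.4 q6 120.5 F [-2.   0.2  7.7] w 48.5
shift [0.0011, -0.0004, 0.0003] turn [-0.0013, -0.0011, -0.0014]
```

```bash
python3 -m jog '[[0.3,-0.0005,-0.004,0,0,0,0],[0.3,-0.001,-0.01,0,0,0,0],[0.3,-0.001,-0.018,0,0,0,0],[0.3,-0.001,-0.026,0,0,0,0],[0.3,-0.001,-0.034,0,0,0,0],[0.3,-0.001,-0.042,0,0,0,0],[0.3,-0.001,-0.048,0,0,0,0],[0.3,-0.001,-0.048,0,0,0,0],[0.3,-0.001,-0.048,0,0,0,0]]'
python3 - <<'E'
from h import *
c=cam("scene"); save("s8.png",cv2.resize(c["color"][190:310,310:430],None,fx=5,fy=5,interpolation=cv2.INTER_CUBIC))
E
```

```text
time: 23.35
tcp_pos: [0.4902, 0.2131, 0.0302]
tcp_rot: [127.6, 89.9, 25.2]
force: [-0.5, 0.7, -5.1]
gripper_width: 0.048
```

View pics/s8.png

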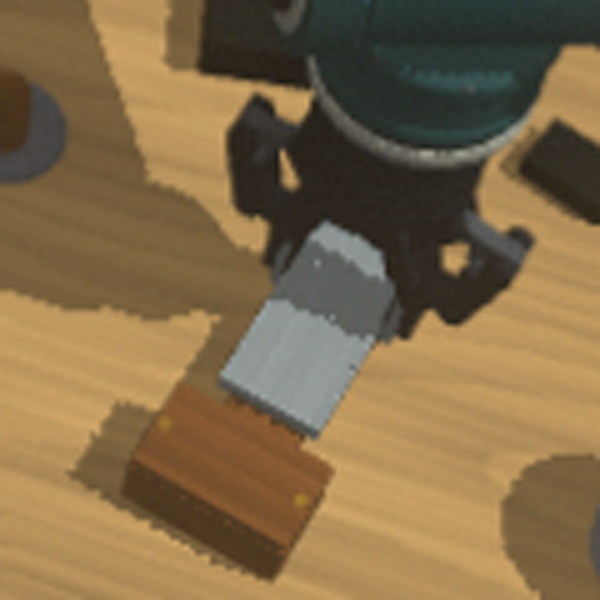

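Crop: the plate's rear edge (221,381)–(315,437) is clear of the lip. Now lifting.

```bash
python3 -m jog '[[0.3,-0.005,0,0,0,0,0],[0.3,-0.02,0,0,0,0,0],[0.3,-0.05,0,0,0,0,0],[0.3,-0.08,0,0,0,0,0],[0.3,-0.1,0,0,0,0,0],[0.3,-0.1,0,0,0,0,0]]'; python3 go.py 551.5 -227 125 73.25;  python3 - <<'E'
from h import *
s=state();p=s["tcp_pos"]; T=R.from_euler('xyz',s["tcp_rot"],degrees=True).as_matrix(); jz=np.degrees(np.arctan2(T[1,2],T[0,2]))+90
c=cam("scene"); W=cloud(c).reshape(-1,3); L=R.from_euler('z',-jz,degrees=True).apply(W-p)*1000
L=L[~np.isnan(L[:,0])]
q=L[(abs(L[:,2])<12)&(abs(L[:,1])<22)&(L[:,0]>20)&(L[:,0]<95)]
print(len(q),'top plane z=ax+by+c',np.linalg.lstsq(np.c_[q[:,:2],np.ones(len(q))],q[:,2],rcond=None)[0].round(3))
for y in range(-20,20,8):
    r=q[(q[:,1]>y)&(q[:,1]<y+8)]; print(y,np.sort(r[:,0])[-5:].round(1))
r=L[(abs(L[:,2])<8)&(L[:,0]>30)&(L[:,0]<65)&(abs(L[:,1])<40)]; print('y',np.percentile(r[:,1],[1,99]).round(1),'yaw slope edge')
for x in(30,45,60):
    r=L[(abs(L[:,2])<8)&(L[:,0]>x)&(L[:,0]<x+15)&(abs(L[:,1])<40)]; print(x,r[:,1].min().round(1),r[:,1].max().round(1))
E
```

```text
time: 24.0
tcp_pos: [0.4915, 0.2133, 0.1345]
tcp_rot: [124.2, 89.5, 21.8]
force: [0.7, 1.0, -5.1]
gripper_width: 0.0483
t 24.0 tcp mm [491.5 213.3 134.5] jaw -102.4 q6 123.1 F [ 0.7  1.  -5.1] w 48.3
shift [0.0086, 0.1529, 0.4173] turn [0.0762, -0.0047, -0.0064]
545 top plane z=ax+by+c [-0.035  0.006  2.433]
-20 [73.9 74.2 74.3 74.7 74.9]
-12 [74.3 74.5 74.6 74.9 75.1]
-4 [73.8 73.9 74.1 74.3 75. ]
4 [74.  74.1 74.1 74.3 74.7]
12 [73.9 74.4 74.6 74.6 74.8]
y [-25.5  24.6] yaw slope edge
30 -25.9 24.6
45 -26.2 24.7
60 -25.4 24.6
```

The plate is centred in the grip: rear end at +74.5 mm, sides at ±25 mm, about 2° nose-down at the rear. Carrying it high to the rest.

```bash
python3 -m jog '[[0.3,0.009,0.03,0.08,0.015,-0.004,-0.006],[0.3,0.009,0.153,0.417,0.076,-0.0047,-0.0064],[0.3,0.009,0.153,0.417,0.076,-0.0047,-0.0064],[0.3,0.009,0.153,0.417,0.076,-0.0047,-0.0064],[0.3,0.009,0.153,0.417,0.076,-0.0047,-0.0064],[0.3,0.009,0.153,0.417,0.076,-0.0047,-0.0064],[0.3,0.009,0.153,0.417,0.076,-0.0047,-0.0064],[0.3,0.009,0.153,0.417,0.076,-0.0047,-0.0064],[0.3,0.009,0.153,0.417,0.076,-0.0047,-0.0064],[0.3,0.009,0.153,0.417,0.076,-0.0047,-0.0064]]'; python3 -m jog '[[0.3,0,0,0,0,0,0],[0.3,0,0,0,0,0,0]]'; python3 go.py 551.5 -227 30 73.25;  python3 - <<'E'
from h import *
s=state();p=s["tcp_pos"]; T=R.from_euler('xyz',s["tcp_rot"],degrees=True).as_matrix(); jz=np.degrees(np.arctan2(T[1,2],T[0,2]))+90
c=cam("scene"); W=cloud(c).reshape(-1,3); L=R.from_euler('z',-jz,degrees=True).apply(W-p)*1000
L=L[~np.isnan(L[:,0])]; print('tool y, z axes',T[:,1].round(3),T[:,2].round(3),'jz',jz)
q=L[(abs(L[:,2])<12)&(abs(L[:,1])<22)&(L[:,0]>20)&(L[:,0]<72)]
print(len(q),'plane',np.linalg.lstsq(np.c_[q[:,:2],np.ones(len(q))],q[:,2],rcond=None)[0].round(3))
E
```

```text
time: 25.05
tcp_pos: [0.5503, -0.2314, 0.1206]
tcp_rot: [-58.5, 89.7, -165.4]
force: [-0.9, 1.2, -5.7]
gripper_width: 0.0479
time: 25.25
tcp_pos: [0.5498, -0.2311, 0.1192]
tcp_rot: [-70.1, 89.6, -177.1]
force: [0.5, -0.3, -6.0]
gripper_width: 0.048
t 25.25 tcp mm [ 549.8 -231.1  119.2] jaw -107.0 q6 81.8 F [ 0.5 -0.3 -6. ] w 48.0
shift [0.0892, 0.001, -0.0046] turn [-0.0038, 0.0022, 0.0061]
tool y, z axes [ 0.956 -0.292 -0.006] [-0.292 -0.956  0.002] jz -16.969503520983395
386 plane [-0.012  0.005  1.218]
```

```bash
python3 -m jog '[[0.3,0.03,0.0015,-0.0045,-0.004,0.002,0.006],[0.3,0.06,0.0015,-0.0045,-0.004,0.002,0.006],[0.3,0.078,0.0015,-0.0045,-0.004,0.002,0.006],[0.3,0.086,0.0015,-0.0045,-0.004,0.002,0.006],[0.3,0.089,0.0015,-0.0045,-0.004,0.002,0.006],[0.3,0.089,0.0015,-0.0045,-0.004,0.002,0.006],[0.3,0.089,0.0015,-0.0045,-0.004,0.002,0.006]]'; python3 go.py 552 -227.2 26 73.25
```

```text
time: 26.0
tcp_pos: [0.5528, -0.2269, 0.0318]
tcp_rot: [80.1, 89.9, -26.6]
force: [0.1, -0.6, -5.3]
gripper_width: 0.048
t 26.0 tcp mm [ 552.8 -226.9   31.8] jaw -106.7 q6 81.9 F [ 0.1 -0.6 -5.3] w 48.0
shift [0.0058, -0.0007, 0.0005] turn [0.0011, 0.0004, -0.0022]
```

```bash
python3 -m jog '[[0.3,0.0015,-0.0007,0.0005,0.001,0,-0.002],[0.3,0.003,-0.0007,0.0005,0.001,0,-0.002],[0.3,0.0045,-0.0007,0.0005,0.001,0,-0.002],[0.3,0.0045,-0.0007,0.0005,0.001,0,-0.002]]';python3 -m jog '[[0.3,0.0008,0,0,0,0,0],[0.3,0.0008,0,0,0,0,0]]'; python3 -m jog '[[0.3,0.0008,0,0,0,0,0],[0.3,0.0008,0,0,0,0,0]]'
```

```text
time: 26.4
tcp_pos: [0.5519, -0.2272, 0.0272]
tcp_rot: [-2.0, 90.0, -108.8]
force: [0.2, 0.8, -5.0]
gripper_width: 0.0483
time: 26.6
tcp_pos: [0.5518, -0.2272, 0.0262]
tcp_rot: [-42.0, 90.0, -148.8]
force: [-0.3, 0.7, -5.4]
gripper_width: 0.0481
time: 26.8
tcp_pos: [0.5518, -0.2272, 0.0253]
tcp_rot: [-57.4, 90.0, -164.1]
force: [-0.3, 0.3, -5.5]
gripper_width: 0.0478
```

```bash
python3 -m jog '[[0.3,0.0008,0,0,0,0,0],[0.3,0.0008,0,0,0,0,0]]'; python3 -m jog '[[0.3,0.0008,0,0,0,0,0],[0.3,0.0008,0,0,0,0,0]]'
```

```text
time: 27.0
tcp_pos: [0.5519, -0.2272, 0.0252]
tcp_rot: [-42.2, 90.0, -149.0]
force: [-5.2, 1.6, 2.8]
gripper_width: 0.0481
time: 27.2
tcp_pos: [0.5518, -0.2272, 0.0251]
tcp_rot: [-52.0, 90.0, -158.8]
force: [-5.8, 3.2, 4.9]
gripper_width: 0.0482
```

Contact at 25.1 mm. Relaxing the grip, opening and retreating upwards.

```bash
python3 -m jog '[[0.4,0,0,0,0,0,0],[0.5,0,0,0,0,0,0],[0.58,0,0,0,0,0,0],[0.62,0,0,0,0,0,0],[0.7,0,0,0,0,0,0],[0.85,0,0,0,0,0,0],[1,0,0,0,0,0,0],[1,0,0,0,0,0,0],[1,0,0,0,0,0,0],[1,-0.01,0,0,0,0,0]]' 20; python3 -m jog '[[1,-0.03,0,0,0,0,0],[1,-0.07,0,0,0,0,0],[1,-0.12,0,0,0,0,0],[1,-0.16,0,0,0,0,0],[1,-0.2,-0.05,0,0,0,0],[1,-0.2,-0.1,0,0,0,0],[1,-0.2,-0.15,0,0,0,0],[1,-0.2,-0.15,0,0,0,0],[1,-0.2,-0.15,0,0,0,0]]'
python3 - <<'E'
from h import *
c=cam("scene"); o=np.array([105,165])
im=cv2.resize(c["color"][o[1]:o[1]+150,o[0]:o[0]+200],None,fx=4,fy=4,interpolation=cv2.INTER_CUBIC)
def box(cx,cy,yaw,l,w,z,col):
    q=proj(c,R.from_euler('z',yaw,degrees=True).apply(np.array([[l,w,0],[l,-w,0],[-l,-w,0],[-l,w,0]])/2000)+[cx/1000,cy/1000,z])
    cv2.polylines(im,[((q-o+.5)*4).astype(np.int32)],True,col,1)
box(551.5,-227,-16.75,150,50,.024,(255,0,0)); box(551.5,-227,-16.75,120,32,.0,(0,255,0)); box(569.4,9,8.5,66,44,.026,(255,0,0)); box(569.4,9,8.5,66,44,.004,(255,0,0))
save("s9.png",im)
from m import rect
for n,p in(("scene",(195,213)),("top",(351,199))):
    c=cam(n); hs=cv2.cvtColor(c["color"],cv2.COLOR_RGB2HSV); print(n,hs[p[1],p[0]],rect(c,(hs[...,1]<70)&(hs[...,2]>115),.024,p))
print(state()["tcp_pos"],state()["force"])
E
```

```text
time: 28.2
tcp_pos: [0.5512, -0.2269, 0.0342]
tcp_rot: [-90.8, 89.9, 162.5]
force: [-0.3, 0.0, -0.4]
gripper_width: 0.0855
time: 29.1
tcp_pos: [0.4071, -0.1836, 0.2361]
tcp_rot: [37.8, 90.0, -68.9]
force: [0.6, -0.6, -0.1]
gripper_width: 0.085
scene [ 77  13 141] (array([ 551.8, -228. ]), array([ 549.9, -226.2,   54.6,  149.8,   73.1]), 'pca len', array([ 51.5, 149.1]), 'yaw', np.float64(163.2))
top [19 70 58] None
[ 0.40877528 -0.18408335  0.2348092 ] [ 0.34780744  0.27215683 -0.30875599]
```

View pics/s9.png

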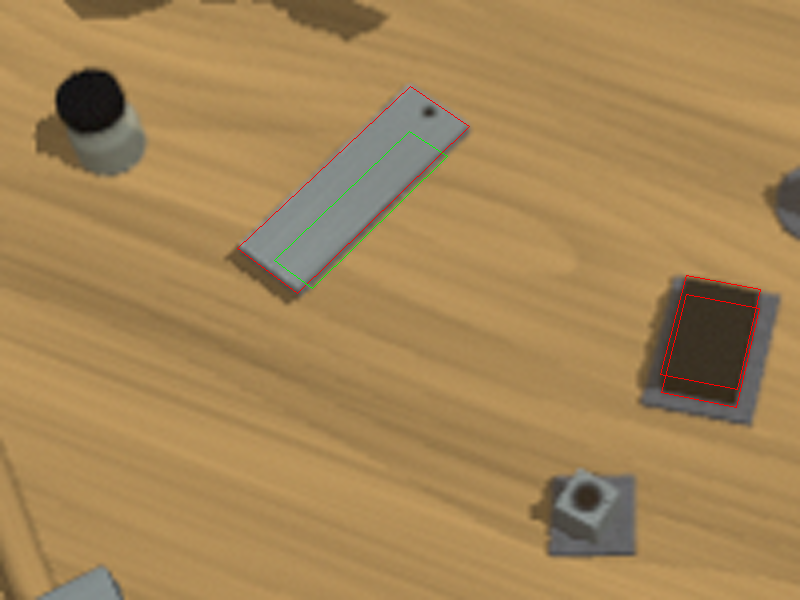

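Crop: the plate matches its target outline (410,87)–(300,292), the block is centred and square, and the jar at (100,120) is untouched. One last numeric check on the cube, punch and jar.

Run:
```python
from h import *
W0=np.load("sceneW.npy").reshape(-1,3)*1000
W=cloud(cam("scene")).reshape(-1,3)*1000
def st(W,x,y,r,a,b):
    q=W[(np.hypot(W[:,0]-x,W[:,1]-y)<r)&(W[:,2]>a)&(W[:,2]<b)]; return len(q),q.mean(0).round(1),np.round((q.min(0)+q.max(0))/2,1),q[:,2].std().round(2)
print('cube top',st(W,689,-15,35,28,36)); print('punch',st(W,450,37,35,36,60)); print('block',st(W,569,9,45,24,32))
print('jar before',st(W0,565,-385,60,50,70),'after',st(W,565,-385,60,50,70))
```

```text
cube top (147, array([691.7, -16.1,  31.8]), array([690.7, -16.2,  32.1]), np.float64(1.53))
punch (83, array([457.2,  37.5,  44.8]), array([456.3,  36.8,  44. ]), np.float64(4.08))
block (493, array([572.1,   8.5,  28.2]), array([570.8,   8. ,  28. ]), np.float64(1.51))
jar before (199, array([ 572.8, -389.6,   60.5]), array([ 571.1, -392.2,   59.1]), np.float64(2.53)) after (206, array([ 573.1, -389.3,   60.1]), array([ 571.6, -390.4,   57.6]), np.float64(2.94))
```

Cube and block are within about 2 mm of centre, and the jar has not moved. Handing in.

```bash
python3 -c "
from plant import *
print(hand_in())"
```

```text
the job is handed in; nothing more can be done
None
```

The job is done and handed in at about 30 s of the 128 s allowed. I set the punch and then the cube upright on their mats, and laid the rubber block on the rectangular mat. I then slid the plate about 48 mm out from under the lip, lifted it and laid it along the rest.

| Item | Last check (scene camera) |
|---|---|
| Plate | Within about 1–2 mm of the rest's centre; yaw agrees to about 0.1° |
| Block | Within about 2 mm of centre and square |
| Cube | Upright, about 2 mm off centre by depth, about 3 mm by picture |
| Punch | Upright; the picture shows it about centred |
| Jar | Not moved (within 0.5 mm of where it started) |

- **Punch check disagreed:** the depth mean put the punch about 6 mm further out in x than the mat centre. The camera mostly sees the punch's +x side, which may explain it. Either way it stands fully on its mat.
- **Top camera:** it gave no final reading of the plate, because it did not see the plate's surface at that spot.
- **Forces:** the highest force reading I saw was about 24 N at the wrist, when the cube touched its mat.

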